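Pin the reagent case shut

TASK

Lock the reagent case on the lab bench: take the red-knobbed pin from the wooden rack and put it down through the holes in the yellow lid tongue and the steel lug under it, until its collar rests flat on the tongue, then let go. Leave the blue-knobbed short pin in the rack and do not disturb the jar with the blue cap.

Things in the scene. Friction and masses are not known exactly. Their poses are not given: they have to be found in the camera images.
- lock_pin_grip (a point): Centre of the red upright knob (24 mm diameter, 56 tall; grip its middle, any yaw) of the loose lock pin, z up its axis. Below: collar 40 mm diameter, underside 33 mm under this point; steel stem 14 mm diameter, tapered tip 88 mm under it. 0.12 kg. It stands in either hole (22 mm, 90 apart along the block) of a fixed wooden rack 70 x 160 x 65 mm high, collar on its top; lift 60 mm or more.
- lid_hole (a point): Centre of the 26 mm pin hole at the top face of the yellow tongue (70 mm wide, 8 thick, 100 above the bench) of a fixed cream case's shut, stiff sliding lid; z up, x towards the case (200 x 200 mm, rails 106 high). A fixed steel lug with the same hole lies 26 to 34 mm straight below. Fully home, the knob's centre is 33 mm above this point. A small amber bottle stands 110 mm or more aside.
- short_pin_grip (a point): Centre of the blue knob of the wrong pin, to be left alone: like the lock pin but with a stem only 22 mm long, standing in the rack's other hole. z up its axis.
- jar: White jar with a blue cap, 68 mm diameter, 95 mm tall, loose on the bench beyond the rack, its axis 150 to 210 mm from the rack's centre; to be left alone. Origin: centre of its underside, z up.
Things that resemble listed ones, but are neither listed nor needed, are in the scene too. What is shaped like the part that bears lock_pin_grip but green or turquoise is not meant.

How it is judged:
At the end, for the whole second after the job is handed in: The red-knobbed pin stands upright (within 10 degrees) through both holes, its collar down on the yellow tongue (within 5 mm) and its knob within 12 mm of the hole's axis (horizontal distance between lock_pin_grip and lid_hole below 0.012 m and z of lock_pin_grip in the frame of lid_hole below 0.038 m and angle between lock_pin_grip's own z axis and vertical below 0.175 rad); the robot touches nothing.
It fails at once if the blue-knobbed short pin is taken or knocked (moved more than 30 mm) (distance of short_pin_grip from where it was at the start of the episode above 0.03 m).
It fails at once if the jar is pushed (more than 30 mm) or tipped over (distance of jar from where it was at the start of the episode above 0.03 m or angle between jar's own z axis and vertical above 0.5 rad).
It also fails if it takes over 35 s, if anything falls off the work surface, if the arm or the gripper's body presses on something with over 40 N, if the wrist force passes 120 N, or if a joint passes its speed limit or range.

ROBOT

A 7-joint arm with a two-finger parallel gripper is mounted at the origin on the work surface. World frame = base frame: x ahead of the robot, y to its left, z up, the work surface at z = 0. Lengths are in m, angles in rad, forces in N, time in s.
With the tool pointing down it reaches from about 0.4 to 0.875 m from the base axis. Payload 19.3 kg.
Tool frame: the origin (TCP) lies at the very end of the fingers, on their centre line; the grasp point (between the pads) lies 19 mm behind it; z points along the fingers, y is the direction in which the jaws open and shut (so a half turn about z gives the same grasp; the last joint's range is limited). The gripper opens to 85 mm and grips with 20 to 120 N. Pads are 22 mm wide; open, the fingers measure 114 mm over their backs; the gripper's body (76 mm by 85 mm) begins 54 mm behind the grasp point. The pads swing forward as they close: fully open they stand 13 mm farther back than shut.
Start: joints at [1.279, 0.521, -0.036, 1.599, 0.021, 1.021, -0.113], TCP at [0.137, -0.61, 0.231] pointing down, gripper open.
Joint ranges: [-2.91, 2.91], [-0.3, 2.13], [-1.5, 1.42], [0.17, 2.43], [-1.26, 4.41], [0.16, 1.93], [-2.52, 2.52]. Speed limits (rad/s): [1.89, 1.89, 2.39, 2.39, 3.01, 3.01, 3.01].

INTERFACE

Orientations are given as a rotation vector (axis times angle).
In Python, from station import get_state, eyes, job gives the robot as it stands.
- The arm moves only by the tool jog_arm, never from a script. Its argument "rows" is one flat list of numbers, 7 for each row, row after row: the turn, a rotation vector about the tool's x, y, z in rad, then the shift along the tool's x, y, z in cm, then the opening, from 0 (shut) to 1 (fully open). In form: [wx, wy, wz, tx, ty, tz, fingers, wx, wy, wz, tx, ty, tz, fingers, ...]. A call has 1 to 20 rows; each row shifts and turns the pose as measured when the row begins, along the tool's axes as they then stand; what a row does not reach is not made up. A row lasts 1/10 s, in which the tool goes at most 50 mm and 8.59 degrees, less where a joint would pass 70% of its speed; a pose out of reach is approached as far as the arm can. A call is refused whole if a number of a shift passes 5 or a number of a turn 0.15, either way. A call with a gripper value outside its range is refused whole. The fingers move at their own pace and stop on an object; "squeeze" is the grip in N (left out, the last holds). Time passes only in rows, so rows that do not move let the fingers close. It gives the time, the measured TCP pose, the force and the opening at its end, in the units of the state.
- get_state(): the state, without advancing time (a new reading comes with each control period).
- eyes.read_camera(name): name is "side" or "top"; returns a dict with "pixels" (400x640x3 uint8, blue, green, red), "fx", "fy", "cx", "cy" (pixels), "dist" ([k1, k2, p1, p2, k3] as OpenCV has them; the pictures are not rectified), "world_from_camera" (4x4, takes a point from camera to world coordinates). Camera axes: x right, y down, z forward; pixel columns grow to the right and rows downward; lengths in m; the calibration is good to about 2 mm. A picture is of the moment at which its call begins. There is no depth.
- job.sign_off(): hands the job in, once; it reports no verdict.
The state is a dict: "clock": time; "joints": joint angles; "qd": joint speeds; "joint_efforts": joint torques, N m; "ee_pos": TCP position; "tcp_rot": TCP orientation; "wrist_force": force on the tool from outside, world axes, zero at the start; "torque": the same for the moment, N m; "grip_width": opening from 0.0 (shut) to 1.0 (fully open).
Only numpy, scipy, OpenCV 4.12 (cv2) and the standard library are available. Lean on these libraries where they do the work, as an engineer would, in place of code of your own. Each camera call takes 0.05 s, during which the arm holds its last target. There are 200 camera calls.

## Working session

There is one attempt and no reset: what is moved stays moved. The work goes in short steps, Python scripts to look and compute and a tool call to move; the robot and the scene stay as the last step left them, time stands still between calls to the robot, and variables do not carry over. Pictures are saved under pics/ and viewed, about 8 in all and at most 12, crops included, and the job is handed in when it is done.

Besides the shell and the picture viewer there is one more tool, called after "Emit:" as name(argument=value, ...) on one line, values as JSON. jog_arm: Moves the arm, as the interface text tells. Its arguments: {"type":"object","properties":{"rows":{"type":"array"},"squeeze":{"type":"number"}},"required":["rows"]}

```bash
mkdir -p pics; ls
python3 - <<'E'
from station import get_state, eyes, job
import cv2,numpy as np
s=get_state(); print({k:np.round(v,3) for k,v in s.items()})
for n in("side","top"):
    d=eyes.read_camera(n); cv2.imwrite(f"pics/{n}0.png",d["pixels"]); print(n,d["fx"],d["cx"],d["cy"],d["dist"],np.round(d["world_from_camera"],3))
E
```

```text
pics
{'clock': np.float64(0.0), 'joints': array([ 1.279,  0.522, -0.036,  1.6  ,  0.021,  1.021, -0.113]), 'qd': array([-0.001,  0.   , -0.001, -0.001,  0.001,  0.   , -0.001]), 'joint_efforts': array([-2.0000e-03, -9.2712e+01,  1.9780e+00, -3.6993e+01,  1.8000e-02,
        8.0000e-03, -0.0000e+00]), 'ee_pos': array([ 0.137, -0.609,  0.231]), 'tcp_rot': array([-3.121, -0.348,  0.   ]), 'wrist_force': array([-0.979, -0.344, -0.067]), 'torque': array([ 0.003, -0.011, -0.007]), 'grip_width': np.float64(1.001)}
side 503.1428330747959 309.91939144944433 204.0033731019692 [-0.06358195  0.          0.          0.          0.        ] [[-0.96  -0.191  0.204  0.35 ]
 [-0.28   0.629 -0.726  0.816]
 [ 0.01  -0.754 -0.657  0.85 ]
 [ 0.     0.     0.     1.   ]]
top 408.24516352302317 321.05400135975805 197.66847261671705 [-0.10118999  0.          0.          0.          0.        ] [[ 0.009 -0.989  0.148  0.455]
 [-1.    -0.01  -0.008  0.008]
 [ 0.009 -0.147 -0.989  1.022]
 [ 0.     0.     0.     1.   ]]
```

View pics/side0.png

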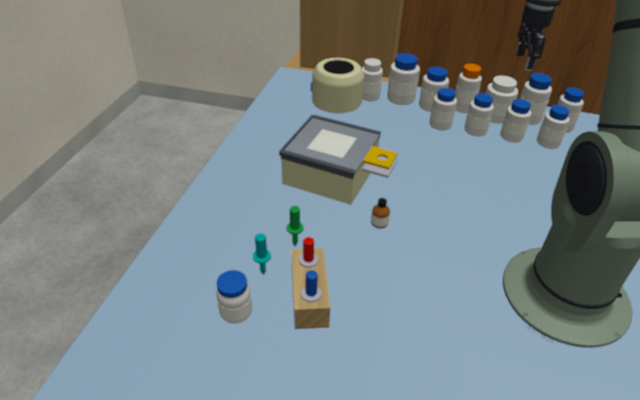

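View pics/top0.png

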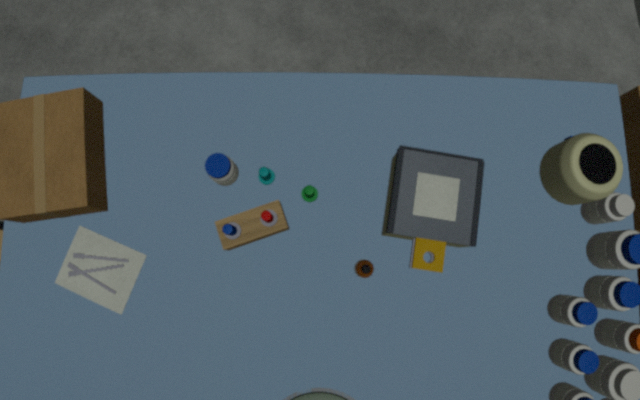

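The side view shows the red knob at (309,249), the blue short pin at (312,285), the tongue at (380,157) and the bottle at (381,213). The top view shows red at (267,216), blue at (230,230), the tongue hole at (429,257), the bottle at (364,268) and the green and turquoise decoys near the rack. Next I'll measure the positions.

```bash
cat > h.py <<'E'
from station import get_state, eyes, job
import cv2,numpy as np
from scipy.spatial.transform import Rotation as R
def ray(d,uv):
    K=np.array([[d["fx"],0,d["cx"]],[0,d["fy"],d["cy"]],[0,0,1]])
    p=cv2.undistortPoints(np.array([[uv]],float),K,np.array(d["dist"],float))[0,0]
    T=np.array(d["world_from_camera"]); return T[:3,3],T[:3,:3]@[p[0],p[1],1]
def onz(d,uv,z):
    o,v=ray(d,uv); return o+v*(z-o[2])/v[2]
def proj(d,P):
    K=np.array([[d["fx"],0,d["cx"]],[0,d["fy"],d["cy"]],[0,0,1]])
    T=np.linalg.inv(d["world_from_camera"])
    return cv2.projectPoints(np.array([P],float),cv2.Rodrigues(T[:3,:3])[0],T[:3,3],K,np.array(d["dist"],float))[0][0,0]
def tri(rs):
    A=b=0
    for o,v in rs:
        v=v/np.linalg.norm(v); M=np.eye(3)-np.outer(v,v); A=A+M; b=b+M@o
    return np.linalg.solve(A,b)
def mask(d,lo,hi,box=None):
    m=cv2.inRange(cv2.cvtColor(d["pixels"],cv2.COLOR_BGR2HSV),lo,hi)
    if box:
        k=np.zeros_like(m); x0,y0,x1,y1=box; k[y0:y1,x0:x1]=255; m&=k
    return m
def cen(m):
    n,_,st,c=cv2.connectedComponentsWithStats(m); i=1+st[1:,4].argmax(); return c[i],st[i]
def totool(p):  # world displacement to tool axes, cm
    s=get_state(); return np.round(100*R.from_rotvec(s["tcp_rot"]).inv().apply(np.array(p)-s["ee_pos"]),2)
E
python3 - <<'E'
from h import *
D={n:eyes.read_camera(n) for n in("side","top")}
t,s=D["top"],D["side"]
RED=((0,150,60),(6,255,255))
c1,a=cen(mask(t,*RED,(200,180,300,250))); c2,b=cen(mask(s,*RED,(280,220,340,275)))
print("red",c1,a,c2,b,tri([ray(t,c1),ray(s,c2)]),onz(t,c1,.11),onz(s,c2,.098))
BL=((105,150,60),(125,255,255))
c1,a=cen(mask(t,*BL,(215,215,250,245))); c2,b=cen(mask(s,*BL,(300,262,325,298)))
print("blue",c1,a,c2,b,tri([ray(t,c1),ray(s,c2)]))
Y=((18,150,100),(30,255,255))
for d,bx in((t,(400,220,460,285)),(s,(355,135,405,180))):
    m=mask(d,*Y,bx); cs,h=cv2.findContours(m,cv2.RETR_CCOMP,cv2.CHAIN_APPROX_NONE)
    for c,hh in zip(cs,h[0]):
        if len(c)>8:
            M=c.reshape(-1,2); e=cv2.minAreaRect(c); print("hole" if hh[3]>=0 else "outer",e,cv2.boundingRect(c)); 
            print([np.round(onz(d,q,.1),4) for q in ([e[0]] if hh[3]>=0 else cv2.boxPoints(e))])
bt=onz(t,(364,268),.06); j=onz(t,(218,166),.095); print("bottle",bt,"jar",j)
E
```

```text
red [266.37974684 215.69620253] [261 211  11  11  79] [308.21311475 249.28961749] [304 238   9  23 183] [0.54895118 0.12423087 0.0991134 ] [0.54913825 0.12307239 0.11      ] [0.5479106 0.1231535 0.098    ]
blue [227.68421053 228.86842105] [223 225  10   9  76] [311.13953488 282.49767442] [307 271  10  25 215] [0.51767256 0.21068822 0.10308747]
outer ((428.5999450683594, 254.2999725341797), (29.557065963745117, 29.839906692504883), 8.130102157592773) (413, 238, 33, 34)
[array([ 0.4372, -0.2052,  0.1   ]), array([ 0.5037, -0.2161,  0.1   ]), array([ 0.4945, -0.2836,  0.1   ]), array([ 0.4278, -0.272 ,  0.1   ])]
hole ((428.5, 256.5), (13.0, 13.0), 0.0) (422, 250, 14, 14)
[array([ 0.4608, -0.2437,  0.1   ])]
outer ((379.81109619140625, 157.09823608398438), (29.00898551940918, 17.66637420654297), 17.52556800842285) (364, 146, 33, 22)
[array([ 0.5008, -0.209 ,  0.1   ]), array([ 0.5025, -0.2869,  0.1   ]), array([ 0.4263, -0.269 ,  0.1   ]), array([ 0.4279, -0.1934,  0.1   ])]
hole ((382.0, 157.5), (10.0, 7.0), 0.0) (377, 154, 11, 8)
[array([ 0.4584, -0.2385,  0.1   ])]
bottle [ 0.43375626 -0.10155821  0.06      ] jar [0.66588366 0.24178166 0.095     ]
```

Emit:
jog_arm(rows=[0, 0, 0, 0, -2, -4.5, 1, 0, 0, 0, 0, -2, -4.5, 1, 0, 0, -0.075, 4.3, -0.1, 0, 1, 0, 0, -0.075, 4.3, -0.1, 0, 1, 0, 0, -0.075, 4.3, -0.1, 0, 1, 0, 0, -0.075, 4.3, -0.1, 0, 1, 0, 0, -0.075, 4.3, -0.1, 0, 1, 0, 0, -0.075, 4.3, -0.1, 0, 1, 0, 0, -0.075, 4.3, -0.1, 0, 1, 0, 0, -0.075, 4.3, -0.1, 0, 1, 0, 0, -0.075, 4.3, -0.1, 0, 1, 0, 0, -0.075, 4.3, -0.1, 0, 1, 0, 0, -0.075, 4.3, -0.1, 0, 1, 0, 0, -0.075, 4.3, -0.1, 0, 1, 0, 0, -0.075, 4.3, -0.1, 0, 1, 0, 0, -0.075, 4.3, -0.1, 0, 1], squeeze=50)

```text
clock: 1.8
ee_pos: [0.5607, -0.1694, 0.3216]
tcp_rot: [-2.498, -1.9, 0.002]
wrist_force: [1.0, -0.5, 0.3]
grip_width: 1.001
```

Emit:
jog_arm(rows=[0, 0, -0.088, 4.2, 0, 0.5, 1, 0, 0, -0.088, 4.2, 0, 0.5, 1, 0, 0, -0.088, 4.2, 0, 0.5, 1, 0, 0, -0.088, 4.2, 0, 0.5, 1, 0, 0, -0.088, 4.2, 0, 0.5, 1, 0, 0, -0.088, 4.2, 0, 0.5, 1, 0, 0, -0.088, 4.2, 0, 0.5, 1, 0, 0, 0, 0, 0, 0, 1, 0, 0, 0, 0, 0, 0, 1])

```text
clock: 2.7
ee_pos: [0.5577, 0.138, 0.285]
tcp_rot: [-1.756, -2.598, -0.002]
wrist_force: [0.0, -1.1, -0.4]
grip_width: 1.0
```

Run:
```python
from h import *
t,s=eyes.read_camera("top"),eyes.read_camera("side")
print(totool([.5485,.1235,.2]), get_state()["ee_pos"],R.from_rotvec(get_state()["tcp_rot"]).as_matrix().round(3).tolist())
p=get_state()["ee_pos"]
cv2.imwrite("pics/a.png",cv2.resize(s["pixels"][120:330,200:440],None,fx=3,fy=2.8))
print(proj(s,p))
```

```text
[-1.   -1.37  8.51] [0.55791097 0.13746364 0.2851454 ] [[-0.372, 0.928, -0.004], [0.928, 0.372, 0.005], [0.006, -0.002, -1.0]]
[301.45347182 181.43198584]
```

View pics/a.png

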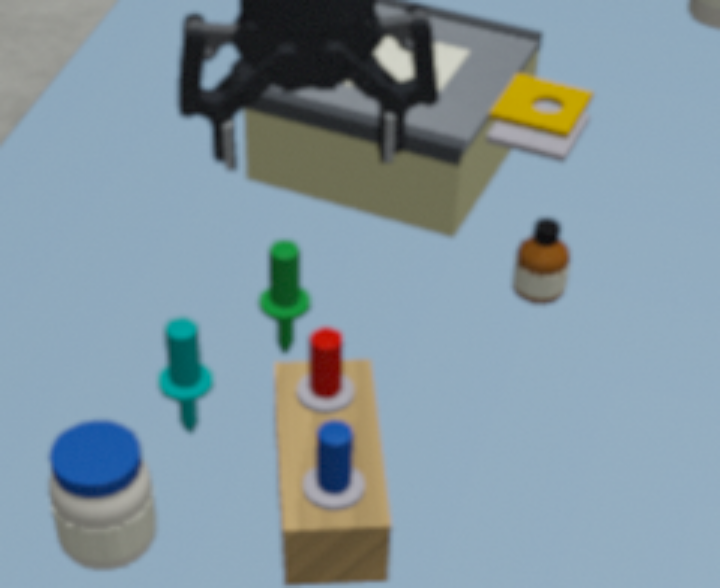

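The jaws straddle the pin line. The decoys sit outside the finger path, and I'll narrow the opening to be safe.

Emit:
jog_arm(rows=[0, 0, 0, -1, -1.4, 4, 0.65, 0, 0, 0, 0, 0, 4.5, 0.65, 0, 0, 0, 0, 0, 0, 0.65, 0, 0, 0, 0, 0, 0, 0.65])

```text
clock: 3.2
ee_pos: [0.5506, 0.1188, 0.2004]
tcp_rot: [-1.771, -2.592, -0.005]
wrist_force: [0.5, 0.2, 0.6]
grip_width: 0.652
```

Run:
```python
from h import *
t,s=eyes.read_camera("top"),eyes.read_camera("side")
print(totool([.5485,.1235,.080]), get_state()["ee_pos"], get_state()["grip_width"])
cv2.imwrite("pics/b.png",cv2.resize(s["pixels"][160:300,230:390],None,fx=4,fy=4))
```

```text
[ 0.44 -0.08 12.08] [0.55077442 0.11912479 0.20079026] 0.6523633035646683
```

View pics/b.png

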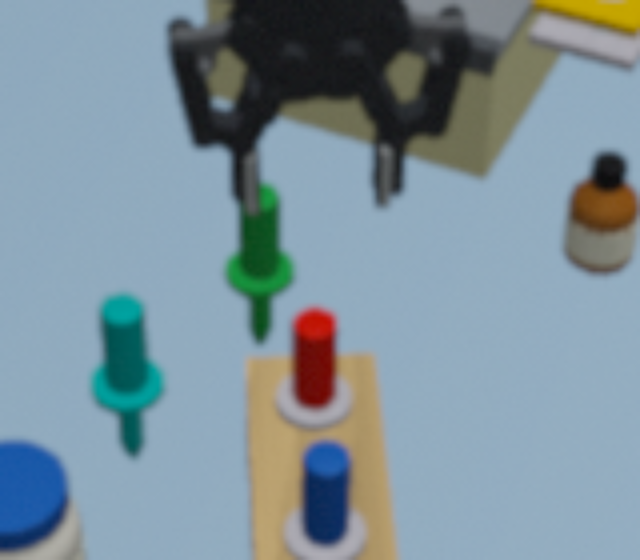

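The fingers are centred about the red knob's line (crop x about 315) and clear of the decoys. I'll descend.

Emit:
jog_arm(rows=[0, 0, 0, 0.4, 0, 3, 0.65, 0, 0, 0, 0, 0, 3, 0.65, 0, 0, 0, 0, 0, 3, 0.65, 0, 0, 0, 0, 0, 2, 0.65, 0, 0, 0, 0, 0, 0.8, 0.65, 0, 0, 0, 0, 0, 0, 0.65])

```text
clock: 3.9
ee_pos: [0.5576, 0.1248, 0.0901]
tcp_rot: [1.771, 2.583, 0.024]
wrist_force: [0.7, -0.4, 0.8]
grip_width: 0.65
```

Run:
```python
from h import *
s=eyes.read_camera("side")
print(totool([.5485,.1235,.080]), get_state()["ee_pos"], get_state()["wrist_force"])
cv2.imwrite("pics/c.png",cv2.resize(s["pixels"][200:310,250:380],None,fx=4,fy=4))
```

```text
[ 0.2  -0.95  1.06] [0.55791739 0.12495999 0.09078264] [-0.74981286  1.0146106  -0.1447797 ]
```

View pics/c.png

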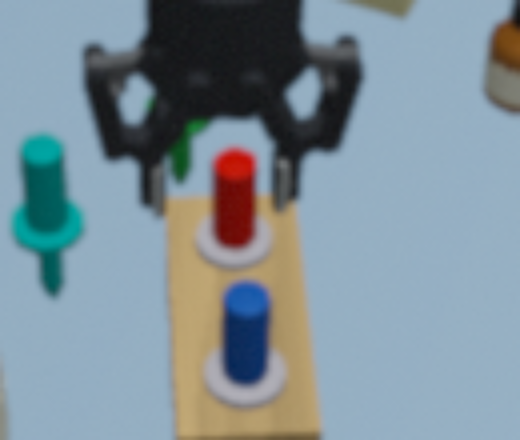

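The fingers are about 9 mm to the left of the knob, matching the state reading. I'll correct that and check the tilt.

Emit:
jog_arm(rows=[0, 0, 0, 0.2, -0.9, 0, 0.65, 0, 0, 0, 0, 0, 0, 0.65])

```text
clock: 4.15
ee_pos: [0.5492, 0.1237, 0.093]
tcp_rot: [1.77, 2.58, 0.028]
wrist_force: [-0.0, -0.3, 0.3]
grip_width: 0.65
```

```bash
cat >> h.py <<'E'
def level():  # tool-frame rotation vector bringing tool z to straight down
    d=R.from_rotvec(get_state()["tcp_rot"]).inv().apply([0,0,-1]); return np.round(np.cross([0,0,1],d),3)
E
python3 - <<'E'
from h import *
print(totool([.5485,.1235,.080]), level(),get_state()["ee_pos"], get_state()["wrist_force"])
E
```

```text
[ 0.01 -0.11  1.3 ] [ 0.022  0.    -0.   ] [0.54924311 0.12373844 0.09302375] [-0.01988309 -0.32197887  0.26730692]
```

Emit:
jog_arm(rows=[0.02, 0, 0, 0, 0, 0.7, 0.65, 0, 0, 0, 0, 0, 0.6, 0.65, 0, 0, 0, 0, 0, 0, 0.65])

```text
clock: 4.45
ee_pos: [0.5503, 0.1237, 0.0807]
tcp_rot: [1.776, 2.588, 0.002]
wrist_force: [-0.2, -0.3, -0.1]
grip_width: 0.645
```

Run:
```python
from h import *
print(totool([.5485,.1235,.080]), level(),get_state()["ee_pos"], get_state()["wrist_force"])
```

```text
[ 0.05 -0.17  0.07] [ 0.003  0.001 -0.   ] [0.55027216 0.12365592 0.08072679] [-0.20691852 -0.29451487 -0.09808174]
```

Good. I'll close, then lift gently.

Emit:
jog_arm(rows=[0, 0, 0, 0, -0.15, 0, 0, 0, 0, 0, 0, 0, 0, 0, 0, 0, 0, 0, 0, 0, 0, 0, 0, 0, 0, 0, 0, 0, 0, 0, 0, 0, 0, 0, 0, 0, 0, 0, 0, 0, 0, 0], squeeze=60)

```text
clock: 5.05
ee_pos: [0.5487, 0.1231, 0.0805]
tcp_rot: [1.776, 2.589, 0.002]
wrist_force: [0.0, 0.0, -0.8]
grip_width: 0.266
```

Emit:
jog_arm(rows=[0, 0, 0, 0, 0, -1, 0, 0, 0, 0, 0, 0, -2, 0, 0, 0, 0, 0, 0, -3, 0, 0, 0, 0, 0, 0, -3, 0, 0, 0, 0, 0, 0, -3, 0, 0, 0, 0, 0, 0, -2, 0, 0, 0, 0, 0, 0, 0, 0])

```text
clock: 5.75
ee_pos: [0.5474, 0.1238, 0.2296]
tcp_rot: [1.775, 2.591, 0.002]
wrist_force: [0.5, -0.3, -0.8]
grip_width: 0.265
```

Run:
```python
from h import *
s=eyes.read_camera("side"); S=get_state()
print(S["ee_pos"],S["wrist_force"],S["grip_width"],level())
m=R.from_rotvec(S["tcp_rot"]).as_matrix(); print("y az",np.degrees(np.arctan2(m[1,1],m[0,1])),totool([.461,-.242,.23]))
cv2.imwrite("pics/d.png",cv2.resize(s["pixels"][120:310,230:420],None,fx=3,fy=3))
```

```text
[0.54700781 0.12354539 0.2283292 ] [ 0.56746174 -0.05001853 -0.17181341] 0.2665817278718766 [ 0.001  0.    -0.   ]
y az 21.169701301286263 [-30.98 -21.22  -0.18]
```

View pics/d.png

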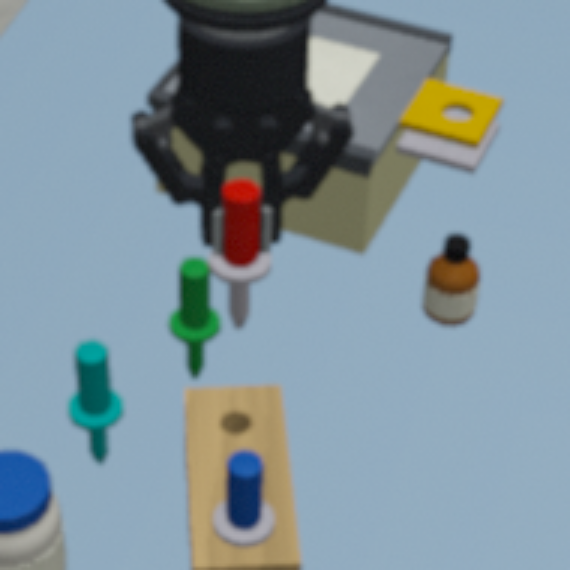

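The pin is held upright, and the rack's vacated hole is visible. Next, the transfer to the tongue with a yaw so the jaws run parallel to the case edge.

Emit:
jog_arm(rows=[0, 0, -0.106, -3.1, -2.1, -0.5, 0, 0, 0, -0.106, -2.9, -2.4, -0.5, 0, 0, 0, -0.106, -2.6, -2.7, 0, 0, 0, 0, -0.106, -2.3, -3, 0, 0, 0, 0, -0.106, -1.95, -3.2, 0, 0, 0, 0, -0.106, -1.6, -3.4, 0, 0, 0, 0, -0.106, -1.2, -3.5, 0, 0, 0, 0, -0.106, -0.85, -3.65, 0, 0, 0, 0, -0.106, -0.45, -3.7, 0, 0, 0, 0, -0.106, 0, -3.7, 0, 0, 0, 0, 0, 0, 0, 0, 0, 0, 0, 0, 0, 0, 0, 0])

```text
clock: 7.0
ee_pos: [0.459, -0.2544, 0.2297]
tcp_rot: [-0.146, -3.127, -0.009]
wrist_force: [0.4, -0.5, -0.5]
grip_width: 0.268
```

Run:
```python
from h import *
S=get_state(); print(S["ee_pos"],S["joints"].round(2) if hasattr(S["joints"],"round") else S["joints"],level(),totool([.460,-.242,.19]))
```

```text
[ 0.45895261 -0.25442485  0.22968411] [ 1.02  0.49 -0.86  1.82  0.42  1.04  1.48] [ 0.005 -0.012  0.   ] [-0.03  1.23  3.97]
```

Emit:
jog_arm(rows=[0.005, -0.012, 0, 0, 1.2, 2, 0, 0, 0, 0, 0, 0, 1.8, 0, 0, 0, 0, 0, 0, 0, 0, 0, 0, 0, 0, 0, 0, 0])

```text
clock: 7.4
ee_pos: [0.46, -0.2391, 0.1901]
tcp_rot: [-0.147, -3.138, -0.002]
wrist_force: [0.7, 0.3, 0.2]
grip_width: 0.263
```

Run:
```python
from h import *
s=eyes.read_camera("side");t=eyes.read_camera("top"); S=get_state()
print(S["ee_pos"],level(),totool([.460,-.242,.19]))
print("tip px",proj(s,S["ee_pos"]-[0,0,.0705]),"hole px",proj(s,[.46,-.242,.1]))
c2,b=cen(mask(s,(0,150,60),(6,255,255),(330,90,430,180))); o,v=ray(s,c2)
print("red",c2,b,"pred",proj(s,S["ee_pos"]+[0,0,.0175]))
A=np.vstack([cv2.resize(s["pixels"][100:190,330:430],(700,560),interpolation=cv2.INTER_CUBIC)])
cv2.imwrite("pics/e.png",A)
```

```text
[ 0.46004798 -0.23961548  0.19039393] [ 0.001  0.    -0.   ] [-0.02 -0.24  0.04]
tip px [382.22253291 150.73296141] hole px [381.60153637 156.62748479]
red [391. 119.] [391 119   1   1   1] pred [385.9568489  120.75239702]
```

View pics/e.png

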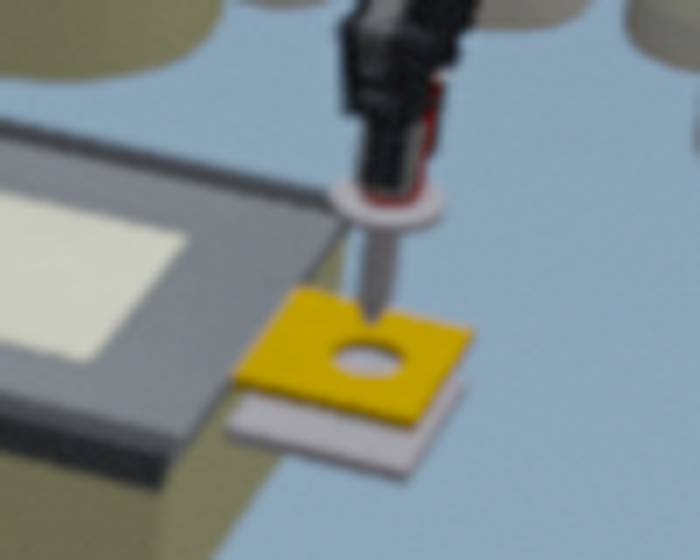

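The tip is at crop (372,322), about (383,152) in the full image and within about 1 px of the prediction. The hole is at crop (368,358). The visible inner wall biases the side view towards +y, so I'll trust the top-view hole at (0.461, -0.243). I'll shift 3 mm and lower in small steps.

Emit:
jog_arm(rows=[0, 0, 0, 0, -0.3, 0.8, 0, 0, 0, 0, 0, 0, 0.8, 0, 0, 0, 0, 0, 0, 0.8, 0, 0, 0, 0, 0, 0, 0.4, 0, 0, 0, 0, 0, 0, 0, 0])

```text
clock: 8.0
ee_pos: [0.4602, -0.2432, 0.1609]
tcp_rot: [0.149, 3.137, -0.0]
wrist_force: [-0.3, 0.1, -0.3]
grip_width: 0.261
```

Run:
```python
from h import *
s=eyes.read_camera("side"); S=get_state()
print(S["ee_pos"],S["wrist_force"],level(),totool([.4605,-.2425,.118]))
cv2.imwrite("pics/f.png",cv2.resize(s["pixels"][100:190,330:430],(700,560),interpolation=cv2.INTER_CUBIC))
```

```text
[ 0.46027139 -0.24330152  0.16119508] [-0.73543849  0.93876758 -0.24919223] [-0.     0.001  0.   ] [-0.01  0.08  4.32]
```

View pics/f.png

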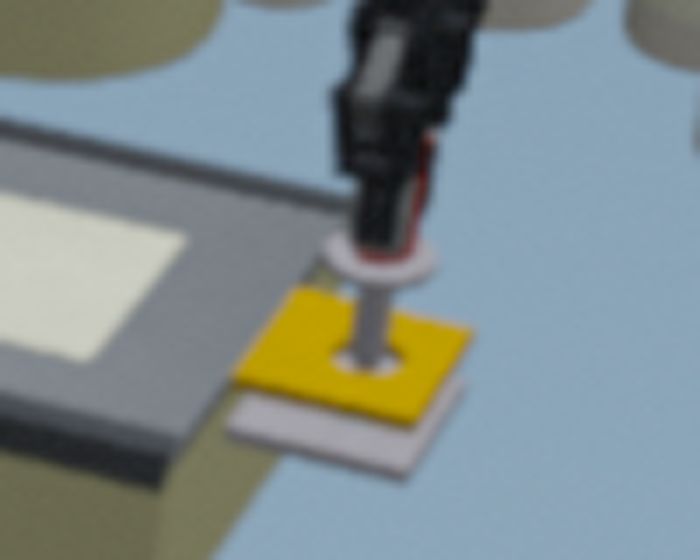

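The stem is in the tongue hole (crop 368,355), centred, and the force reading is unchanged. I'll continue down.

Emit:
jog_arm(rows=[0, 0, 0, 0, 0, 0.7, 0, 0, 0, 0, 0, 0, 0.7, 0, 0, 0, 0, 0, 0, 0.6, 0, 0, 0, 0, 0, 0, 0, 0])

```text
clock: 8.45
ee_pos: [0.4605, -0.2433, 0.1397]
tcp_rot: [0.149, 3.136, -0.001]
wrist_force: [-0.3, -0.6, -1.4]
grip_width: 0.265
```

Run:
```python
from h import *
S=get_state()
print(S["ee_pos"],S["wrist_force"],level(),totool([.4605,-.2425,.118]))
```

```text
[ 0.46047505 -0.24333692  0.13967999] [-0.27065604 -0.5947731  -1.42713983] [-0.     0.002  0.   ] [0.01 0.08 2.17]
```

Emit:
jog_arm(rows=[0, 0, 0, 0, 0, 0.7, 0, 0, 0, 0, 0, 0, 0.7, 0, 0, 0, 0, 0, 0, 0.6, 0, 0, 0, 0, 0, 0, 0.2, 0, 0, 0, 0, 0, 0, 0, 0])

```text
clock: 8.95
ee_pos: [0.4605, -0.2433, 0.1155]
tcp_rot: [0.149, 3.136, -0.0]
wrist_force: [0.4, 0.0, -0.1]
grip_width: 0.262
```

Run:
```python
from h import *
S=get_state()
print(S["ee_pos"],S["wrist_force"],level(),totool([.4605,-.2425,.1155]))
```

```text
[ 0.46049969 -0.24325562  0.11547093] [ 0.44158213  0.03049936 -0.08856879] [-0.     0.002  0.   ] [ 0.01  0.08 -0.  ]
```

No contact force yet, so the pin is within about a millimetre of home. I'll release, let it drop, and retract.

Emit:
jog_arm(rows=[0, 0, 0, 0, 0, 0.1, 0, 0, 0, 0, 0, 0, 0, 0.6, 0, 0, 0, 0, 0, 0, 0.6, 0, 0, 0, 0, 0, 0, 0.6, 0, 0, 0, 0, 0, 0, 0.6, 0, 0, 0, 0, 0, 0, 0.6, 0, 0, 0, 0, 0, -1, 0.6, 0, 0, 0, 0, 0, -2, 0.6, 0, 0, 0, 0, 0, -3, 0.6, 0, 0, 0, 0, 0, -4, 0.6, 0, 0, 0, 0, 0, -4, 0.6, 0, 0, 0, 0, 0, 0, 0.6, 0, 0, 0, 0, 0, 0, 0.6])

```text
clock: 10.25
ee_pos: [0.4605, -0.2418, 0.2649]
tcp_rot: [0.146, 3.135, -0.0]
wrist_force: [-0.1, 0.4, -0.6]
grip_width: 0.601
```

Run:
```python
from h import *
s=eyes.read_camera("side"); S=get_state()
print(S["ee_pos"],S["wrist_force"])
c2,b=cen(mask(s,(0,150,60),(6,255,255),(330,90,430,180)))
print("red",c2,b,"pred",proj(s,[.4605,-.2432,.133]))
cv2.imwrite("pics/g.png",cv2.resize(s["pixels"][100:190,330:430],(700,560),interpolation=cv2.INTER_CUBIC))
```

```text
[ 0.46075828 -0.24174773  0.26493232] [ 1.11354422 -0.15093926  1.30541815]
red [383.10144928 145.25362319] [379 136   9  20 138] pred [382.82841723 145.62951939]
```

View pics/g.png

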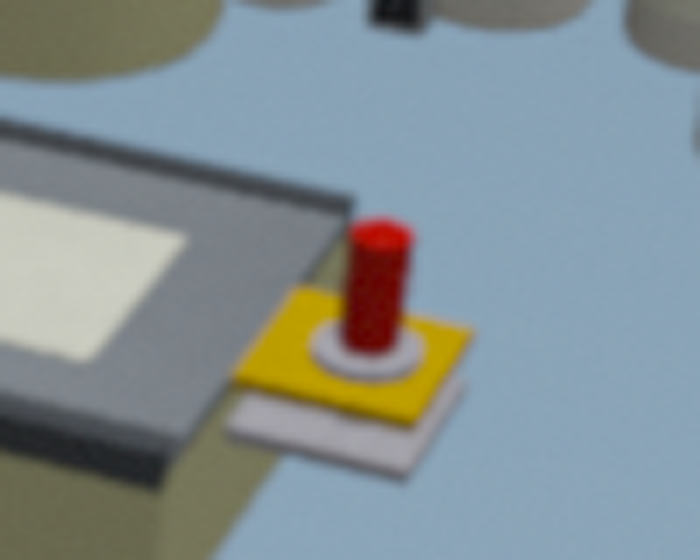

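The pin is upright with its collar flat on the tongue (crop 368,350), and the gripper is clear.

```bash
python3 -c "
from station import job
print(job.sign_off())"
```

```text
the job is handed in; nothing more can be done
None
```

The red-knobbed pin is in place through the yellow tongue and the steel lug. I released it, backed the gripper clear and handed the job in at about 10.3 s on the robot's clock; the sign-off reports no verdict.

- **Last picture:** the pin stands upright with its collar flat on the tongue. The knob's centre was within about 0.5 px of where it should be when fully home.
- **Forces:** the wrist force stayed around 1 N in every reading, including during the insertion.
- **Disagreement between cameras:** they put the hole about 5 mm apart in y. I used the top view, because the side view is skewed by the hole's visible inner wall, and the pin went in without contact.
- **Blue pin and jar:** I did not measure them again at the end. The picture after the lift showed both standing, and the arm did not go near them after that.

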